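# Turn over the colour-sample leaf

## Robot

A 7-joint arm with a two-finger parallel gripper is mounted at the origin on the work surface. World frame = base frame: x ahead of the robot, y to its left, z up, the work surface at z = 0. Lengths are in m, angles in rad, forces in N, time in s.
With the tool pointing down it reaches from about 0.425 to 1.025 m from the base axis. Payload 9.4 kg.
Tool frame: the origin (TCP) lies at the very end of the fingers, on their centre line; the grasp point (between the pads) lies 19 mm behind it (bot.grasp_offset is the distance from the TCP to the grasp point, in m); y points along the fingers, z is the direction in which the jaws open and shut, and the axes are right-handed (so a half turn about y gives the same grasp; the last joint's range is limited). The gripper opens to 85 mm and grips with 20 to 120 N. Pads are 22 mm wide; open, the fingers measure 114 mm over their backs; the gripper's body (76 mm by 85 mm) begins 54 mm behind the grasp point. The pads swing forward as they close: fully open they stand 13 mm farther back than shut.
Start: joints at [-1.402, 0.599, -0.003, 1.599, 0.002, 0.943, -0.08], TCP at [0.176, 0.703, 0.231] pointing down, gripper open.
Joint ranges: [-2.57, 2.57], [-0.35, 1.97], [-1.29, 1.29], [0.11, 2.56], [-1.05, 4.19], [0.11, 1.86], [-2.63, 2.63]. Speed limits (rad/s): [2.22, 2.22, 3.01, 3.01, 3.14, 3.14, 3.14].

## Interface

Orientations are given as a 3x3 rotation matrix whose columns are the frame's x, y, z axes.
In Python, from cell import telemetry, grab_frame, bot gives the robot as it stands.
- The arm moves only by the tool arm_command, never from a script. Its argument "moves" is a list of rows, each a list of 2 entries, a list of its own where there are three numbers: the shift along the tool's x, y, z in units of 0.3 m (1.0 is 0.3 m), then the turn, a rotation vector about the tool's x, y, z in units of pi/4 rad (1.0 is pi/4 rad). A call has 1 to 12 rows; each row is the pose to reach, as a shift and turn from the pose commanded when the call began, along the tool's axes at that moment; what a row does not reach only later rows make up. A row lasts 1/12 s, in which the tool goes at most 41.7 mm and 7.16 degrees, less where a joint would pass 70% of its speed; a pose out of reach is approached as far as the arm can. A call with a number of a shift or a turn outside -1 to 1 is refused whole. A call with a gripper value outside its range is refused whole. "fingers" is the opening, from -1 (shut) to 1 (fully open), set as the call begins (left out, the last holds). The fingers move at their own pace and stop on an object; the grip force is fixed at half the most. Time passes only in rows, so rows that repeat a pose let the fingers close. It gives the time, the measured TCP pose, the force and the opening at its end, in the units of the state.
- telemetry.state(): the state, without advancing time (a new reading comes with each control period).
- grab_frame(name): name is "scene" or "top" or "wrist"; returns a dict with "pixels" (420x560x3 uint8, blue, green, red), "z_map" (420x560 float32, m along the optical axis (not along the pixel's ray), 0 where there is no reading), "mtx" (3x3 intrinsics, pixels), "position" and "rotation" of the camera in the world. Camera axes: x right, y up, looking along -z (the intrinsics and any distortion apply to the point x, -y, -z); pixel columns grow to the right and rows downward; lengths in m; the calibration is good to about 2 mm. A picture is of the moment at which its call begins.
- bot.sign_off(): hands the job in, once; it reports no verdict.
The state is a dict: "clock": time; "joints": joint angles; "dq": joint speeds; "tau": joint torques, N m; "eef_pos": TCP position; "orientation": TCP orientation; "force": force on the tool from outside, world axes, zero at the start; "torque": the same for the moment, N m; "width": finger opening in m.
Only numpy, scipy, OpenCV 4.12 (cv2) and the standard library are available. Lean on these libraries where they do the work, as an engineer would, in place of code of your own. Each camera call takes 0.05 s, during which the arm holds its last target. There are 200 camera calls.

## Task

On the parts counter stands a colour-sample stand with one stiff leaf hinged on its spine. Using only fingertips or the outside of the fingers, push the leaf up and over its spine from the robot's left to its right and press it down until it lies flat on the other side, and finish with the hand clear; do not pinch or grip the leaf, and leave the bottle, the can and the carton around it where they stand.

Things in the scene. Friction and masses are not known exactly. Their poses are not given: they have to be found in the camera images.
- stand: Colour-sample stand, screwed to the counter: grey base plate 190 x 180 x 12 mm, two dark upright ledges, two dark cheeks (tops at 94 mm) that carry the spine. Origin: centre of its underside, on the counter. Its x axis points across the spine from the start side (where the leaf is at first, the robot's left) to the other side (the robot's right); y runs along the spine; z up.
- spine (a point): Centre of the spine (hinge axis), 85 mm above the counter, midway along the leaf's width; axes as the stand. Ledges 14 x 140 mm, 78 mm tall, stand under the leaf with outer faces 73 mm from the spine on both sides; the base plate ends 95 mm from it, and beyond that the leaf overhangs the bare counter.
- leaf (a joint): Angle of the leaf about the spine, rad: 0 = level on the start side, 1.57 = upright, 3.14 = lying flat on the other side, where it stops. It starts a little raised, 0.2 to 0.55. The hinge is stiff (0.16 N m of friction: 1 to 3 N at the free edge): the leaf stays at any angle where it is left and must be pushed all the way.
- leaf_edge (a point): Middle of the leaf's free edge, 125 mm from the spine; its x axis points from the edge to the spine. The leaf: stiff black board 150 mm wide, 4 mm thick, mid-plane through the spine axis, about 0.12 kg, with a 2 mm sample sheet on each face (warm colours up at the start, blue and green underneath), set in 9 mm from the free edge.
- oil_bottle: Bystander: loose grey bottle with blue cap and white label, 60 mm diameter, 150 mm tall. Origin at the centre of its underside.
- grease_can: Bystander: loose can with yellow label, 60 mm diameter, 90 mm tall. Origin at the centre of its underside.
- bearing_box: Bystander: loose small carton with a white label and a red band, 60 x 60 x 50 mm. Origin at the centre of its underside.

How it is judged:
At the end, for the whole second after the job is handed in: The leaf lies flat on the other side (the robot's right), within 0.08 rad (about 10 mm at its free edge), at rest; bottle, can and carton are within 20 mm of where they stood (value of joint leaf above 3.06 rad and velocity of joint leaf between -0.05 and 0.05 rad/s and distance of each of oil_bottle, grease_can, bearing_box from where it was at the start of the episode below 0.02 m); the robot touches nothing.
It fails at once if the leaf is pinched: the fingers press on both of its sample sheets at once (contact force between the fingers and leaf_c1 above 1 N and contact force between the fingers and leaf_c2 above 1 N).
It fails at once if the bottle, the can or the carton is shifted by more than 20 mm, lifted or tipped over (distance of any of oil_bottle, grease_can, bearing_box from where it was at the start of the episode above 0.02 m or angle between any of oil_bottle, grease_can, bearing_box's own z axis and vertical above 0.3 rad).
It also fails if it takes over 48 s, if anything falls off the work surface, if the arm or the gripper's body presses on something with over 40 N, if the wrist force passes 120 N, or if a joint passes its speed limit or range.

## Working session

There is one attempt and no reset: what is moved stays moved. The work goes in short steps, Python scripts to look and compute and a tool call to move; the robot and the scene stay as the last step left them, time stands still between calls to the robot, and variables do not carry over. Pictures are saved under pics/ and viewed, about 8 in all and at most 12, crops included, and the job is handed in when it is done.

Besides the shell and the picture viewer there is one more tool, called after ">>>" as name(argument=value, ...) on one line, values as JSON. arm_command: Moves the arm, as the interface text tells. Shifts and turns lie within -1 to 1; 1 stands for 0.3 m of shift or pi/4 rad of turn. Its arguments: {"type":"object","properties":{"moves":{"type":"array"},"fingers":{"type":"number"}},"required":["moves"]}

```bash
mkdir -p pics; ls; cat > h.py <<'E'
import numpy as np, cv2
from cell import telemetry, grab_frame, bot
def cloud(f):
    z=f["z_map"]; h,w=z.shape; u,v=np.meshgrid(np.arange(w),np.arange(h)); K=f["mtx"]
    x=(u-K[0,2])/K[0,0]*z; y=(v-K[1,2])/K[1,1]*z
    P=np.stack([x,-y,-z],-1)@np.array(f["rotation"]).T+np.array(f["position"])
    P[z==0]=np.nan
    return P
E
python3 - <<'E'
from h import *
s=telemetry.state()
for k in s: print(k,np.round(s[k],3).tolist())
ims=[]
for n in("top","scene"):
    f=grab_frame(n); np.savez(n,**f); cv2.imwrite(f"pics/{n}0.png",f["pixels"]); print(n,f["position"],f["mtx"].tolist())
E
```

```text
pics
clock 0.0
joints [-1.402, 0.6, -0.003, 1.6, 0.002, 0.943, -0.08]
dq [-0.001, 0.001, -0.0, -0.0, -0.0, -0.001, -0.001]
tau [-0.0, -77.645, 1.565, -25.801, 0.012, 0.009, -0.0]
eef_pos [0.176, 0.703, 0.23]
orientation [[0.97, -0.0, 0.243], [-0.243, -0.002, 0.97], [0.0, -1.0, -0.002]]
force [-0.274, 0.031, 0.085]
torque [0.016, -0.022, 0.006]
width 0.085
top [0.52661214 0.00746072 1.16538827] [[476.7039466360691, 0.0, 283.06286954943175], [0.0, 476.7039466360691, 210.84530656064285], [0.0, 0.0, 1.0]]
scene [ 1.22972448 -0.46103827  0.95837778] [[545.4873315045962, 0.0, 271.4589078353279], [0.0, 545.4873315045962, 212.31015759000977], [0.0, 0.0, 1.0]]
```

View pics/top0.png

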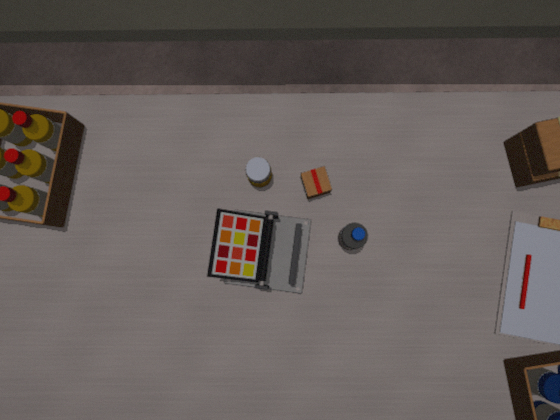

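View pics/scene0.png

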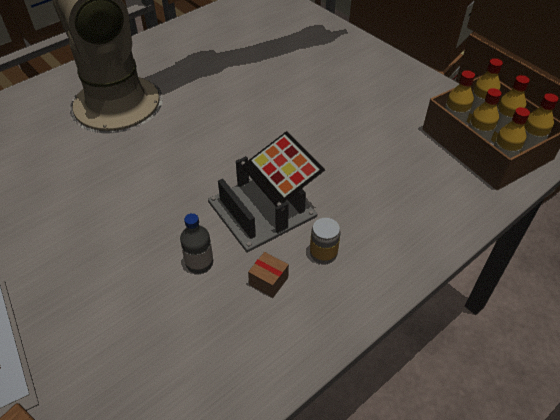

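Top view: up is ahead and left is the robot's left. The leaf is at pixels (210-272, 210-285), with the ledge of the other side at (296,255). The can is at (259,172), the carton at (316,182) and the bottle at (353,237). Next I'll measure their positions.

```bash
cat > m.py <<'E'
from h import *
f=dict(np.load("top.npz")); P=cloud(f); g=dict(np.load("scene.npz")); Q=cloud(g)
print("table z",np.nanmedian(P[300:400,100:500,2]), np.nanmedian(Q[300:380,100:200,2]))
A=np.concatenate([P.reshape(-1,3),Q.reshape(-1,3)]); A=A[~np.isnan(A[:,0])]
T=P.reshape(-1,3)
# base plate
m=P[200:300,200:320].reshape(-1,3); b=m[(m[:,2]>.007)&(m[:,2]<.017)]
# ledge right (top view)
L=P[215:295,285:305].reshape(-1,3); L=L[(L[:,2]>.07)&(L[:,2]<.085)]
c=L.mean(0); w,V=np.linalg.eigh(np.cov((L-c)[:,:2].T)); ax=V[:,1]; ax=ax*np.sign(ax[0]); print("ledge",c,"yaxis",ax,"len",np.ptp((L-c)[:,:2]@ax),np.ptp((L-c)[:,:2]@V[:,0]))
# leaf plane: high z
lf=P[205:290,205:265].reshape(-1,3); lf=lf[lf[:,2]>.075]
c2=lf.mean(0); _,_,vt=np.linalg.svd(lf-c2,full_matrices=False); n=vt[2]*np.sign(vt[2,2]); print("leaf c",c2,"n",n,"angle",np.arccos(n[2]), "resid",np.std((lf-c2)@n), "ztop",np.nanpercentile(lf[:,2],[1,50,99]))
xax=np.array([ax[1],-ax[0]]); print("xax",xax, "yaw",np.arctan2(ax[1],ax[0]))
sp=c[:2]-xax*.066; print("spine from ledge",sp)
bx=(b[:,:2]-sp)@xax; by=(b[:,:2]-sp)@ax; print("base range x",np.percentile(bx,[.5,99.5]),"y",np.percentile(by,[.5,99.5]))
fx=(lf[:,:2]-sp)@xax; fy=(lf[:,:2]-sp)@ax; print("leaf x",np.percentile(fx,[.5,99.5]),"y",np.percentile(fy,[.5,99.5]))
p=np.polyfit(fx,lf[:,2],1); print("leaf line z=a x+b",p)
for nm,(r0,r1,c0,c1),zl in(("can",(150,195,240,275),.08),("box",(160,205,295,335),.04),("bot",(215,260,330,375),.13)):
    R=P[r0:r1,c0:c1].reshape(-1,3); R=R[R[:,2]>zl]; q=(R.min(0)+R.max(0))/2; print(nm,q,np.ptp(R,0),"stand frame",(q[:2]-sp)@xax,(q[:2]-sp)@ax)
E
python3 m.py
```

```text
table z -9.509666049534182e-05 -0.003045519325817647
ledge [ 0.56219819 -0.01126009  0.0773644 ] yaxis [ 0.99096497 -0.13412094] len 0.13978390516692474 0.013920175664850598
leaf c [0.57611942 0.11449518 0.11097812] n [-0.0449762  -0.33648039  0.9406158 ] angle 0.3463565635819311 resid 0.0021893823928548946 ztop [0.08782438 0.11146736 0.13108232]
xax [-0.13412094 -0.99096497] yaw -0.13452633690955781
spine from ledge [0.57105018 0.0541436 ]
base range x [-0.08956997  0.09475718] y [-0.08855269  0.08966713]
leaf x [-0.11673719  0.00267102] y [-0.08345354  0.07467656]
leaf line z=a x+b [-0.35925341  0.08924825]
can [0.7565949  0.07326973 0.08766221] [0.05494437 0.05578375 0.01530122] stand frame -0.04383875484674526 0.1813031122717119
box [ 0.73450324 -0.06272012  0.04834552] [0.07199523 0.07087255 0.01517276] stand frame 0.09388537397807956 0.17765013487674436
bot [ 0.6020916  -0.14575208  0.14553703] [0.0261839  0.02695429 0.01899413] stand frame 0.19392630857160795 0.05757116067345363
```

```bash
cat > p.py <<'E'
from h import *
from scipy.spatial.transform import Rotation as R
sp=np.array([.571,.054]); xa=np.array([-.134,-.991]); ya=np.array([.991,-.134])
def W(x,y,z): return np.r_[sp+xa*x+ya*y,z]
def ori(t):  # tilt t deg: fingertips lean towards stand +x
    t=np.deg2rad(t); z0=np.r_[-xa,0]; y=np.r_[0,0,-1.]*np.cos(t)+np.r_[xa,0]*np.sin(t)
    x=np.r_[ya,0]; return np.column_stack([x,y,np.cross(x,y)])
def plan(wps):
    s=telemetry.state(); p=np.array(s["eef_pos"]); O=np.array(s["orientation"])
    d=p[:2]-sp; print("t",s["clock"],"stand",np.round([d@xa,d@ya,p[2]],3),"tilt",np.round(np.rad2deg(np.arctan2(O[:2,1]@xa,-O[2,1])),1),"F",np.round(s["force"],1),"w",s["width"])
    for x,y,z,t in wps:
        print((x,y,z,t),[np.round(O.T@(W(x,y,z)-p)/.3,2).tolist(),np.round(R.from_matrix(O.T@ori(t)).as_rotvec()/(np.pi/4),2).tolist()])
E
python3 - <<'E'
from p import *
# first waypoint in world (0.38,0.40)
w=np.array([.38,.42])-sp; print(w@xa,w@ya)
plan([(w@xa,w@ya,.25,0),(-.24,-.03,.25,0)])
E
```

```text
-0.33711199999999997 -0.23832499999999995
t 0.1 stand [-0.59  -0.478  0.231] tilt 0.1 F [-0.3  0.2 -0.4] w 0.08552614518617412
(np.float64(-0.33711199999999997), np.float64(-0.23832499999999995), 0.25, 0) [[0.89, -0.06, -0.75], [0.0, -0.14, 0.0]]
(-0.24, -0.03, 0.25, 0) [[1.61, -0.06, -0.99], [0.0, -0.14, 0.0]]
```

>>> arm_command(moves=[[[0.89,-0.06,-0.75],[0,-0.14,0]],[[0.89,-0.06,-0.75],[0,-0.14,0]],[[0.89,-0.06,-0.75],[0,-0.14,0]],[[0.89,-0.06,-0.75],[0,-0.14,0]],[[0.89,-0.06,-0.75],[0,-0.14,0]],[[0.89,-0.06,-0.75],[0,-0.14,0]],[[0.89,-0.06,-0.75],[0,-0.14,0]],[[0.89,-0.06,-0.75],[0,-0.14,0]],[[0.89,-0.06,-0.75],[0,-0.14,0]],[[0.89,-0.06,-0.75],[0,-0.14,0]],[[0.89,-0.06,-0.75],[0,-0.14,0]],[[0.89,-0.06,-0.75],[0,-0.14,0]]], fingers=-1)

```text
clock: 1.1
eef_pos: [0.38, 0.4209, 0.2492]
orientation: [[0.991, -0.0, 0.135], [-0.135, 0.0, 0.991], [-0.001, -1.0, 0.0]]
force: [-0.8, 0.7, -0.4]
width: -0.0001
```

```bash
python3 - <<'E'
from p import *
plan([(-.24,-.03,.22,0),(-.24,-.03,.22,45),(-.24,-.03,.22,40)])
E
```

```text
t 1.1 stand [-0.338 -0.238  0.249] tilt -0.0 F [-0.8  0.7 -0.4] w -0.00010134985443547166
(-0.24, -0.03, 0.22, 0) [[0.7, 0.1, -0.33], [-0.0, -0.0, -0.0]]
(-0.24, -0.03, 0.22, 45) [[0.7, 0.1, -0.33], [-1.0, -0.0, -0.0]]
(-0.24, -0.03, 0.22, 40) [[0.7, 0.1, -0.33], [-0.89, -0.0, -0.0]]
```

>>> arm_command(moves=[[[0.7,0.1,-0.33],[-1,0,0]],[[0.7,0.1,-0.33],[-1,0,0]],[[0.7,0.1,-0.33],[-1,0,0]],[[0.7,0.1,-0.33],[-1,0,0]],[[0.7,0.1,-0.33],[-1,0,0]],[[0.7,0.1,-0.33],[-1,0,0]],[[0.7,0.1,-0.33],[-1,0,0]],[[0.7,0.1,-0.33],[-1,0,0]],[[0.7,0.1,-0.33],[-1,0,0]],[[0.7,0.1,-0.33],[-1,0,0]],[[0.7,0.1,-0.33],[-1,0,0]],[[0.7,0.1,-0.33],[-1,0,0]]])

```text
clock: 2.1
eef_pos: [0.5751, 0.2938, 0.2207]
orientation: [[0.991, -0.094, 0.097], [-0.135, -0.699, 0.702], [0.001, -0.709, -0.705]]
force: [0.2, 0.4, -0.1]
width: -0.0004
```

```bash
python3 - <<'E'
from p import *
plan([(-.2,-.03,.12,55),(-.15,-.03,.075,55),(-.115,-.03,.075,55)])
print(np.round(telemetry.state()["joints"],2))
f=grab_frame("scene"); cv2.imwrite("pics/s1.png",f["pixels"])
E
```

```text
t 2.1 stand [-0.238 -0.028  0.221] tilt 44.8 F [ 0.2  0.4 -0.1] w -0.0003510531083268388
(-0.2, -0.03, 0.12, 55) [[-0.01, 0.33, 0.15], [-0.23, -0.0, -0.0]]
(-0.15, -0.03, 0.075, 55) [[-0.01, 0.55, 0.13], [-0.23, -0.0, -0.0]]
(-0.115, -0.03, 0.075, 55) [[-0.01, 0.63, 0.05], [-0.23, -0.0, -0.0]]
[-0.89  0.8   0.2   1.49  0.35  1.49  0.58]
```

View pics/s1.png

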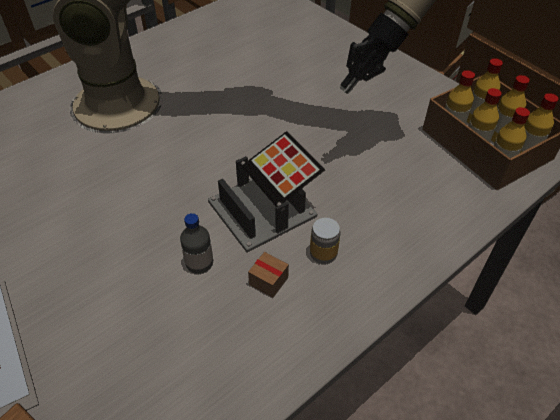

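The scene view shows the shut, tilted hand at about (350,85), left of the leaf and clear of everything. Next I'll bring the fingertips in under the overhanging edge.

>>> arm_command(moves=[[[0,0.33,0.15],[-0.23,0,0]],[[0,0.33,0.15],[-0.23,0,0]],[[0,0.33,0.15],[-0.23,0,0]],[[0,0.33,0.15],[-0.23,0,0]],[[0,0.54,0.14],[-0.23,0,0]],[[0,0.54,0.14],[-0.23,0,0]],[[0,0.54,0.14],[-0.23,0,0]],[[0,0.6,0.08],[-0.23,0,0]],[[0,0.65,0.03],[-0.23,0,0]],[[0,0.65,0.03],[-0.23,0,0]],[[0,0.65,0.03],[-0.23,0,0]]])

```text
clock: 3.07
eef_pos: [0.5587, 0.1632, 0.0776]
orientation: [[0.991, -0.111, 0.08], [-0.137, -0.814, 0.565], [0.003, -0.571, -0.821]]
force: [0.4, 1.4, 0.1]
width: -0.0001
```

```bash
python3 - <<'E'
from p import *
w=[]
for D in range(0,60,5):
    a=np.deg2rad(7+D); w.append((round(-.106*np.cos(a),4),-.03,round(.085+.106*np.sin(a),4),55-D))
plan(w)
f=grab_frame("scene"); cv2.imwrite("pics/s2.png",cv2.resize(f["pixels"][60:270,180:460],None,fx=2.5,fy=2.5))
E
```

```text
t 3.0667 stand [-0.107 -0.027  0.078] tilt 55.2 F [0.4 1.4 0.1] w -6.659249605981951e-05
(np.float64(-0.1052), -0.03, np.float64(0.0979), 55) [[-0.01, -0.03, -0.06], [0.0, -0.01, -0.0]]
(np.float64(-0.1037), -0.03, np.float64(0.107), 50) [[-0.01, -0.05, -0.09], [0.12, -0.01, -0.0]]
(np.float64(-0.1014), -0.03, np.float64(0.116), 45) [[-0.01, -0.06, -0.12], [0.23, -0.01, -0.0]]
(np.float64(-0.0983), -0.03, np.float64(0.1247), 40) [[-0.01, -0.07, -0.14], [0.34, -0.01, -0.0]]
(np.float64(-0.0944), -0.03, np.float64(0.1331), 35) [[-0.01, -0.07, -0.18], [0.45, -0.01, -0.0]]
(np.float64(-0.0899), -0.03, np.float64(0.1412), 30) [[-0.01, -0.08, -0.21], [0.56, -0.01, -0.0]]
(np.float64(-0.0847), -0.03, np.float64(0.1488), 25) [[-0.01, -0.08, -0.24], [0.67, -0.01, 0.0]]
(np.float64(-0.0788), -0.03, np.float64(0.1559), 20) [[-0.01, -0.07, -0.27], [0.78, -0.01, 0.0]]
(np.float64(-0.0723), -0.03, np.float64(0.1625), 15) [[-0.01, -0.07, -0.3], [0.89, -0.01, 0.0]]
(np.float64(-0.0653), -0.03, np.float64(0.1685), 10) [[-0.01, -0.06, -0.33], [1.0, -0.01, 0.0]]
(np.float64(-0.0577), -0.03, np.float64(0.1739), 5) [[-0.01, -0.05, -0.36], [1.12, -0.01, 0.0]]
(np.float64(-0.0498), -0.03, np.float64(0.1786), 0) [[-0.01, -0.04, -0.38], [1.23, -0.01, 0.0]]
```

View pics/s2.png

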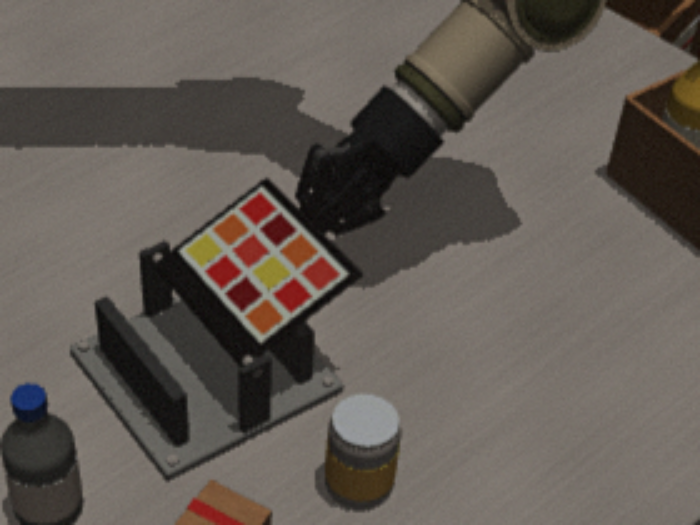

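The fingertips are under the raised edge, at crop pixel (330,225), and there is no contact yet. Now I'll lift along the arc.

>>> arm_command(moves=[[[0,-0.03,-0.06],[0,0,0]],[[0,-0.05,-0.09],[0.12,0,0]],[[0,-0.06,-0.12],[0.23,0,0]],[[0,-0.07,-0.14],[0.34,0,0]],[[0,-0.07,-0.18],[0.45,0,0]],[[0,-0.08,-0.21],[0.56,0,0]],[[0,-0.08,-0.24],[0.67,0,0]],[[0,-0.07,-0.27],[0.78,0,0]],[[0,-0.07,-0.3],[0.89,0,0]],[[0,-0.06,-0.33],[1,0,0]],[[0,-0.06,-0.33],[1,0,0]]])

```text
clock: 4.03
eef_pos: [0.5536, 0.1182, 0.1707]
orientation: [[0.99, -0.019, 0.14], [-0.142, -0.174, 0.975], [0.006, -0.985, -0.175]]
force: [0.0, -1.1, -0.4]
width: 0.0001
```

```bash
python3 - <<'E'
from p import *
w=[(-.0498,-.03,.1786,0)]
for th in (85,95,105,115,125,135):
    a=np.deg2rad(th); x=-.1*np.cos(a)-.002*np.sin(a)-.0145; z=.085+.1*np.sin(a)-.002*np.cos(a)
    w.append((round(x,4),-.03,round(z,4),0))
plan(w)
f=grab_frame("scene"); cv2.imwrite("pics/s3.png",cv2.resize(f["pixels"][60:270,180:460],None,fx=2.5,fy=2.5))
E
```

```text
t 4.0333 stand [-0.061 -0.026  0.171] tilt 10.1 F [ 0.  -1.1 -0.4] w 0.00013131501890030101
(-0.0498, -0.03, 0.1786, 0) [[-0.01, -0.02, -0.04], [0.22, -0.01, 0.01]]
(np.float64(-0.0252), -0.03, np.float64(0.1844), 0) [[-0.01, -0.02, -0.13], [0.22, -0.01, 0.01]]
(np.float64(-0.0078), -0.03, np.float64(0.1848), 0) [[-0.01, -0.02, -0.18], [0.22, -0.01, 0.01]]
(np.float64(0.0095), -0.03, np.float64(0.1821), 0) [[-0.01, 0.0, -0.24], [0.22, -0.01, 0.01]]
(np.float64(0.0259), -0.03, np.float64(0.1765), 0) [[-0.01, 0.03, -0.29], [0.22, -0.01, 0.01]]
(np.float64(0.0412), -0.03, np.float64(0.1681), 0) [[-0.01, 0.07, -0.34], [0.22, -0.01, 0.01]]
(np.float64(0.0548), -0.03, np.float64(0.1571), 0) [[-0.01, 0.11, -0.37], [0.22, -0.01, 0.01]]
```

View pics/s3.png

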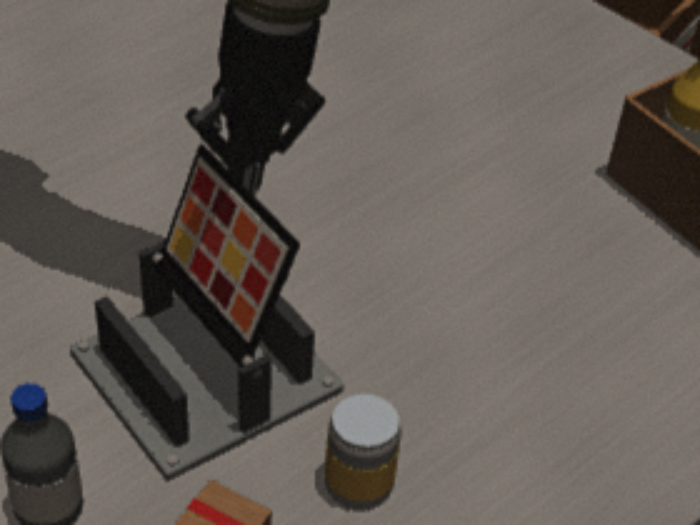

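The leaf now stands at about 65°, with the fingers behind it at crop pixel (245,170). I'll continue over the top.

>>> arm_command(moves=[[[0,-0.02,-0.04],[0.11,0,0]],[[0,-0.02,-0.09],[0.22,0,0]],[[0,-0.02,-0.13],[0.22,0,0]],[[0,-0.02,-0.18],[0.22,0,0]],[[0,0,-0.24],[0.22,0,0]],[[0,0.03,-0.29],[0.22,0,0]],[[0,0.07,-0.34],[0.22,0,0]],[[0,0.11,-0.37],[0.22,0,0]],[[0,0.11,-0.37],[0.22,0,0]]])

```text
clock: 4.83
eef_pos: [0.5357, 0.0074, 0.1526]
orientation: [[0.991, -0.005, 0.135], [-0.135, -0.011, 0.991], [-0.004, -1.0, -0.012]]
force: [-0.2, -0.2, -0.3]
width: -0.0
```

```bash
python3 - <<'E'
from p import *
w=[]
for th in (140,147,154,161,168,175,180):
    a=np.deg2rad(th); x=-.1*np.cos(a)-.001*np.sin(a)-.0145; z=.085+.1*np.sin(a)-.001*np.cos(a)
    w.append((round(x,4),-.03,round(z,4),0))
plan(w)
f=grab_frame("scene"); cv2.imwrite("pics/s4.png",cv2.resize(f["pixels"][60:270,180:460],None,fx=2.5,fy=2.5))
E
```

```text
t 4.8333 stand [ 0.051 -0.029  0.153] tilt 0.7 F [-0.2 -0.2 -0.3] w -2.3975907049466935e-05
(np.float64(0.0615), -0.03, np.float64(0.15), 0) [[-0.0, 0.01, -0.04], [0.01, -0.0, -0.0]]
(np.float64(0.0688), -0.03, np.float64(0.1403), 0) [[-0.0, 0.04, -0.06], [0.01, -0.0, -0.0]]
(np.float64(0.0749), -0.03, np.float64(0.1297), 0) [[-0.0, 0.08, -0.08], [0.01, -0.0, -0.0]]
(np.float64(0.0797), -0.03, np.float64(0.1185), 0) [[-0.0, 0.11, -0.09], [0.01, -0.0, -0.0]]
(np.float64(0.0831), -0.03, np.float64(0.1068), 0) [[-0.0, 0.15, -0.11], [0.01, -0.0, -0.0]]
(np.float64(0.085), -0.03, np.float64(0.0947), 0) [[-0.0, 0.19, -0.11], [0.01, -0.0, -0.0]]
(np.float64(0.0855), -0.03, np.float64(0.086), 0) [[-0.0, 0.22, -0.11], [0.01, -0.0, -0.0]]
```

View pics/s4.png

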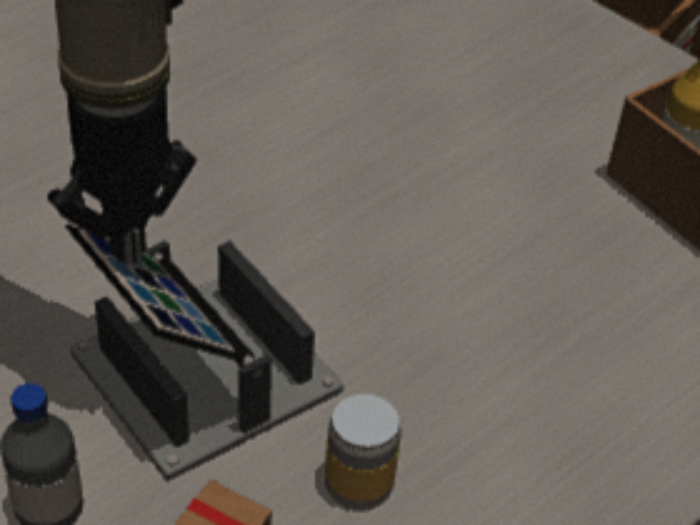

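The leaf is well past upright, with its blue and green face up and the fingertips on it at crop pixel (130,240). Next I'll push it down along the arc, pressing gently at the end.

>>> arm_command(moves=[[[0,0.01,-0.04],[0,0,0]],[[0,0.04,-0.06],[0,0,0]],[[0,0.08,-0.08],[0,0,0]],[[0,0.11,-0.09],[0,0,0]],[[0,0.15,-0.11],[0,0,0]],[[0,0.18,-0.11],[0,0,0]],[[0,0.2,-0.11],[0,0,0]],[[0,0.21,-0.11],[0,0,0]],[[0,0.22,-0.11],[0,0,0]],[[0,0.22,-0.11],[0,0,0]],[[0,0.22,-0.11],[0,0,0]]])

```text
clock: 5.8
eef_pos: [0.5316, -0.0249, 0.089]
orientation: [[0.991, -0.001, 0.135], [-0.135, -0.008, 0.991], [-0.0, -1.0, -0.008]]
force: [-1.8, -0.4, 7.0]
width: 0.0001
```

```bash
python3 - <<'E'
from p import *
plan([(.085,-.03,.083,0),(.085,-.03,.25,0)])
E
```

```text
t 5.8 stand [ 0.083 -0.029  0.089] tilt 0.5 F [-1.8 -0.4  7. ] w 0.00010696060673069764
(0.085, -0.03, 0.083, 0) [[-0.0, 0.02, -0.0], [0.01, -0.0, -0.0]]
(0.085, -0.03, 0.25, 0) [[-0.0, -0.54, -0.01], [0.01, -0.0, -0.0]]
```

7 N at z = 0.089 means the leaf is at its stop or close to it. I'll press a little more, then lift off and check.

>>> arm_command(moves=[[[0,0.01,0],[0,0,0]],[[0,0.02,0],[0,0,0]],[[0,0.02,0],[0,0,0]],[[0,0.02,0],[0,0,0]]])

```text
clock: 6.13
eef_pos: [0.5318, -0.025, 0.0879]
orientation: [[0.991, 0.002, 0.135], [-0.135, -0.009, 0.991], [0.003, -1.0, -0.008]]
force: [-17.1, 0.4, 76.6]
width: 0.0001
```

>>> arm_command(moves=[[[0,-0.03,0],[0,0,0]],[[0,-0.1,0],[0,0,0]],[[0,-0.2,0.05],[0,0,0]],[[0,-0.33,0.2],[0,0,0]],[[0,-0.45,0.35],[0,0,0]],[[0,-0.5,0.5],[0,0,0]],[[0,-0.5,0.65],[0,0,0]],[[0,-0.5,0.8],[0,0,0]],[[0,-0.5,0.95],[0,0,0]],[[0,-0.5,0.95],[0,0,0]]])

```text
clock: 6.97
eef_pos: [0.5699, 0.2572, 0.2311]
orientation: [[0.991, 0.0, 0.135], [-0.135, -0.007, 0.991], [0.001, -1.0, -0.007]]
force: [-0.6, -0.7, -0.2]
width: 0.0001
```

```bash
python3 - <<'E'
from p import *
plan([])
f=grab_frame("top"); g=grab_frame("scene"); cv2.imwrite("pics/s5.png",g["pixels"])
for n,f in(("top",f),("scene",g)):
    P=cloud(f).reshape(-1,3); P=P[~np.isnan(P[:,0])]; x=(P[:,:2]-sp)@xa; y=(P[:,:2]-sp)@ya
    k=(x>.03)&(x<.115)&(abs(y)<.06)&(P[:,2]>.06)&(P[:,2]<.13)
    p=np.polyfit(x[k],P[k,2],1); print(n,k.sum(),"angle",np.pi-np.arctan(p[0]),"z(0),z(.125)",p[1],np.polyval(p,.125))
P=cloud(grab_frame("top"))
for nm,(r0,r1,c0,c1),zl in(("can",(150,195,240,275),.08),("box",(160,205,295,335),.04),("bot",(215,260,330,375),.13)):
    R_=P[r0:r1,c0:c1].reshape(-1,3); R_=R_[R_[:,2]>zl]; print(nm,(R_.min(0)+R_.max(0))/2)
E
```

```text
t 6.9667 stand [-0.201 -0.028  0.231] tilt 0.4 F [-0.6 -0.7 -0.2] w 0.00012993894739706245
top 2020 angle 3.1389743072721705 z(0),z(.125) 0.08898479303318399 0.08931208707083448
scene 1622 angle 3.142210451251702 z(0),z(.125) 0.08621039029963189 0.08613316558206839
can [0.75662598 0.07323746 0.08774939]
box [ 0.7341398  -0.06276935  0.04862491]
bot [ 0.60212812 -0.14584777  0.14364155]
```

View pics/s5.png

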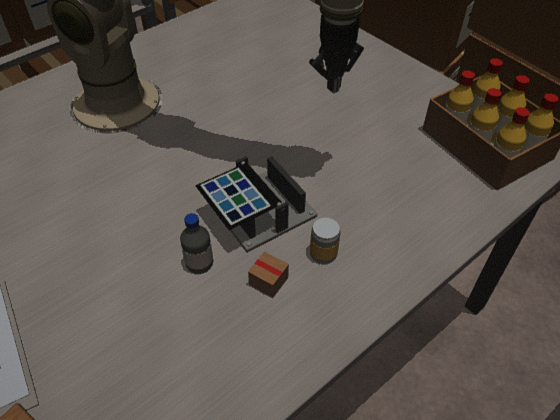

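The leaf lies flat at (235,195), the hand is clear at (335,80) and the bystanders haven't moved. I'm handing in.

```bash
python3 -c "
from cell import bot
print(bot.sign_off())"
```

```text
the job is handed in; nothing more can be done
None
```

The leaf is over its spine and lying flat on the robot's right, and I handed the job in at about 7 s of the 48 s allowed. I used shut fingers on one side of the leaf only: tilted 55° under its overhanging edge, swung along the hinge arc to past upright, then pressed down with the fingertips.

- **Leaf angle:** it measures 3.139 rad in the top camera and 3.142 rad in the scene camera; the limit is 3.06. The two cameras differ by about 3 mm in height, and the scene camera also read the bare counter about 3 mm low.
- **Bystanders:** the can and bottle moved less than 0.2 mm in plan and the carton about 0.4 mm, which is within measurement noise.
- **Hand:** it is about 20 cm to the left of the spine at z = 0.23 m, touching nothing. The force reading is about 1 N or less.
- **Press force:** the last downward press reached about 77 N at the fingertips, more than I meant. That is below the 120 N wrist limit. It is above 40 N, but I read that limit as covering only the arm and gripper body, not the fingers.

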